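# Test-start the paddle sander

## Robot

A 7-joint arm with a two-finger parallel gripper is mounted at the origin on the work surface. World frame = base frame: x ahead of the robot, y to its left, z up, the work surface at z = 0. Lengths are in m, angles in rad, forces in N, time in s.
With the tool pointing down it reaches from about 0.35 to 0.9 m from the base axis. Payload 7.2 kg.
Tool frame: the origin (TCP) lies at the very end of the fingers, on their centre line; the grasp point (between the pads) lies 19 mm behind it; z points along the fingers, y is the direction in which the jaws open and shut (so a half turn about z gives the same grasp; the last joint's range is limited). The gripper opens to 88 mm and grips with 3 to 60 N. Pads are 20 mm wide; open, the fingers measure 115 mm over their backs; the gripper's body (75 mm by 178 mm) begins 61 mm behind the grasp point.
Start: joints at [1.263, 0.411, -0.013, 1.596, 0.006, 1.134, -0.082], TCP at [0.148, -0.607, 0.223] pointing down, gripper open.
Joint ranges: [-2.95, 2.95], [-0.29, 1.99], [-1.47, 1.44], [0.14, 2.54], [-1.03, 4.17], [0.13, 1.85], [-2.86, 2.86]. Speed limits (rad/s): [2.39, 2.39, 3.01, 3.01, 3.14, 3.14, 3.14].

## Interface

Orientations are given as a rotation vector (axis times angle).
In Python, from plant import get_state, grab_frame, job_done, regions_of gives the robot as it stands.
- The arm moves only by the tool servo_tool, never from a script. Its argument "motion" is one flat list of numbers, 7 for each row, row after row: the shift along the tool's x, y, z in mm, then the turn, a rotation vector about the tool's x, y, z in rad, then the opening, from -1 (shut) to 1 (fully open). In form: [tx, ty, tz, ax, ay, az, claw, tx, ty, tz, ax, ay, az, claw, ...]. A call has 1 to 12 rows; each row is the pose to reach, as a shift and turn from the pose commanded when the call began, along the tool's axes at that moment; what a row does not reach only later rows make up. A row lasts 1/12 s, in which the tool goes at most 41.7 mm and 7.16 degrees, less where a joint would pass 70% of its speed; a pose out of reach is approached as far as the arm can. A call with a gripper value outside its range is refused whole. The fingers move at their own pace and stop on an object; "grip_force" is the grip in N (left out, the last holds). Time passes only in rows, so rows that repeat a pose let the fingers close. It gives the time, the measured TCP pose, the force and the opening at its end, in the units of the state.
- get_state(): the state, without advancing time (a new reading comes with each control period).
- grab_frame(name): name is "scene" or "top" or "wrist"; returns a dict with "color" (400x640x3 uint8, blue, green, red), "vfov" (degrees; the focal length in pixels is half the picture's height over the tangent of half this angle, whatever the lens; pixels are square), "cx", "cy" (the principal point, pixels), "R" (3x3) and "t" (3): a world point X has camera coordinates R X + t. Camera axes: x right, y down, z forward; pixel columns grow to the right and rows downward; lengths in m; the calibration is good to about 2 mm. A picture is of the moment at which its call begins. There is no depth.
- job_done(): hands the job in, once; it reports no verdict.
Trained networks look in a picture, given as the dict that the camera call returned (one of the last four; its "shot" number tells which), for a name from the list of things; names that differ only in an ending like _2 or _b are one class to them, and where a whole thing is asked for, a point or a joint stands for the part that bears it (a point fixed in the world has none). Each returns a list of dicts, best first, with "p" (0 to 1); they miss things now and then, are a little off and sometimes report something else, mostly with a low value. They report only what shows in the picture. A call takes as long as a camera call.
- regions_of(picture, target): "mask" (400x640 bool, what is visible of it) and "rect" ([centre column, centre row, width, height] in pixels, round what is visible of it).
The state is a dict: "time_s": time; "qpos": joint angles; "joint_velocities": joint speeds; "joint_efforts": joint torques, N m; "ee_pos": TCP position; "ee_rot": TCP orientation; "ft_force": force on the tool from outside, world axes, zero at the start; "moment": the same for the moment, N m; "width": finger opening in m.
Only numpy, scipy, OpenCV 4.12 (cv2) and the standard library are available. Lean on these libraries where they do the work, as an engineer would, in place of code of your own. Each camera call takes 0.05 s, during which the arm holds its last target.

## Task

Before the class sands its wooden rounds, give the paddle sander a short test squeeze: flip its lock-off lever all the way forward, towards the sanding disc, then squeeze the long paddle fully home against the body for about a second and let it spring back out. Leave the lever forward, and leave the slide switch of the other sander alone.

Things in the scene. Friction and masses are not known exactly. Their poses are not given: they have to be found in the camera images.
- squeeze (a point): Squeeze point of the paddle sander, a grey tool 345 mm long on its side in a plywood rest, with an upright 106 mm disc at its head and a long black paddle on the disc's flank. Point: in the body, midway across the 48 mm of body + paddle when home, 85 mm above the table. x: to the head; y: to the paddle; z: up. Body top z +25 mm; disc from x +94 mm, top z +53 mm. Tool gives 8 mm sideways (0.25 N/mm).
- lockoff (a joint): Lock-off lever: bare steel tongue, 48 mm from pivot to end, 14 wide, 7 thick, standing on the front end of the paddle's top edge; pivot at x +54, y +37, z +22 mm from point squeeze (paddle out). Rad, about the tool's y: 0 = leaning 0.7 rad back from upright, foot blocks the paddle; 1.4 = stop, leaning 0.7 rad forward to the disc. Needs 1 to 2 N at its end; stays where left.
- paddle (a joint): Paddle switch: black plate 165 mm long, 30 mm tall (z -15 to +15 mm from point squeeze), hinged at its rear end 95 mm behind the point. Rad: 0 = sprung out (outer face at y +34 mm at the point, 58 mm over body and paddle), 0.11 = home (y +24 mm, 48 mm over both; body's far face at y -24 mm). About 8 N holds it home there; it springs back out when let go.
- slide_switch (a joint): Small slide switch on top of the bystander sander: a straight grey tool of like size in a like rest, with a flat rectangular pad under its head and no paddle, lever or disc. In m: 0 = off (back), 0.016 = on (forward). Leave it at 0. The two tools may change places.

How it is judged:
On the way, in this order (a step that is already met when the one before it is completed fails the run):
1. the lock-off lever is flipped forward, with the paddle still out (value of joint lockoff above 1 rad and value of joint paddle below 0.05 rad), for 0.1 s.
2. the paddle is squeezed home and held there for half a second (value of joint paddle above 0.08 rad and value of joint lockoff above 0.9 rad), for 0.5 s.
At the end, for the whole second after the job is handed in: The lock-off lever is left forward (above 0.9 rad), the paddle has sprung back out (below 0.03 rad) and the other sander's slide switch is still off (below 5 mm) (value of joint paddle below 0.03 rad and value of joint lockoff above 0.9 rad and value of joint slide_switch below 0.005 m); the robot touches nothing.
It fails at once if the other sander's slide switch is moved more than 5 mm (value of joint slide_switch above 0.005 m).
It also fails if it takes over 40 s, if anything falls off the work surface, if the arm or the gripper's body presses on something with over 40 N, if the wrist force passes 120 N, or if a joint passes its speed limit or range.

## Working session

There is one attempt and no reset: what is moved stays moved. The work goes in short steps, Python scripts to look and compute and a tool call to move; the robot and the scene stay as the last step left them, time stands still between calls to the robot, and variables do not carry over. Pictures are saved under pics/ and viewed, and the job is handed in when it is done.

Besides the shell and the picture viewer there is one more tool, called after "Call:" as name(argument=value, ...), one argument or row to a line, values as JSON. servo_tool: Moves the arm, as the interface text tells. Its arguments: {"type":"object","properties":{"motion":{"type":"array"},"grip_force":{"type":"number"}},"required":["motion"]}

```bash
mkdir -p pics; ls; python3 - <<'E'
from plant import *
import cv2,numpy as np
s=get_state();print(s)
for n in ["scene","top","wrist"]:
    f=grab_frame(n);cv2.imwrite(f"pics/{n}0.png",f["color"]);print(n,f["vfov"],f["cx"],f["cy"],f["R"],f["t"])
    for k in ["squeeze","lockoff","paddle","slide_switch"]:
        print(k,[(r["p"],r["rect"]) for r in regions_of(f,k)][:3])
E
```

```text
pics
{'time_s': 0.0, 'qpos': array([ 1.26281848,  0.41192189, -0.01271831,  1.59698391,  0.00557101,
        1.13429747, -0.08216293]), 'joint_velocities': array([-0.00072472, -0.00032496,  0.00154101,  0.00031921,  0.00072721,
       -0.00207563, -0.00035683]), 'joint_efforts': array([ 3.46271017e-04, -5.87953842e+01,  6.41746446e-01, -2.91078490e+01,
       -5.37612895e-02,  1.82096218e-02,  8.86589601e-05]), 'ee_pos': array([ 0.14828938, -0.60666101,  0.22181995]), 'ee_rot': array([-3.11749063e+00, -3.75640446e-01,  4.23992659e-04]), 'ft_force': array([-0.11101295, -0.76835188,  0.75740744]), 'moment': array([-0.00642799, -0.00010478, -0.03176958]), 'width': 0.08756238645224107}
scene 42.899839329820445 318.21149781990084 199.23095277417357 [[ 0.86895214  0.49478368  0.01054974]
 [ 0.40303885 -0.69513514 -0.59527038]
 [-0.28719657  0.52151342 -0.80345621]] [-0.41603074 -0.08459261  1.13602618]
squeeze [(0.58, [285.0, 339.2, 190.7, 120.5])]
lockoff [(0.53, [299.9, 333.4, 26.9, 38.0])]
paddle [(0.78, [270.2, 319.1, 89.6, 64.8])]
slide_switch [(0.49, [375.9, 164.1, 6.7, 5.3])]
top 46.0178615669454 313.48006881828206 199.14793749730492 [[ 0.01712353 -0.99983837  0.00547898]
 [-0.99212787 -0.01767085 -0.12397595]
 [ 0.12405273 -0.00331295 -0.9922701 ]] [-0.00519636  0.49069339  1.03986607]
squeeze [(0.6, [424.8, 180.4, 46.0, 162.4])]
lockoff [(0.26, [424.6, 178.7, 46.9, 162.9])]
paddle [(0.66, [407.3, 195.6, 19.4, 79.8])]
slide_switch [(0.41, [233.1, 187.1, 10.8, 12.2])]
wrist 58.91664065915654 318.0557716229358 200.55947336704574 [[ 2.37504297e-01 -9.71386449e-01  2.76819448e-04]
 [-9.39538547e-01 -2.29645083e-01  2.54028454e-01]
 [-2.46696227e-01 -6.05929318e-02 -9.67196706e-01]] [-0.624046   -0.03218227  0.39026974]
squeeze []
lockoff []
paddle []
slide_switch []
```

View pics/scene0.png

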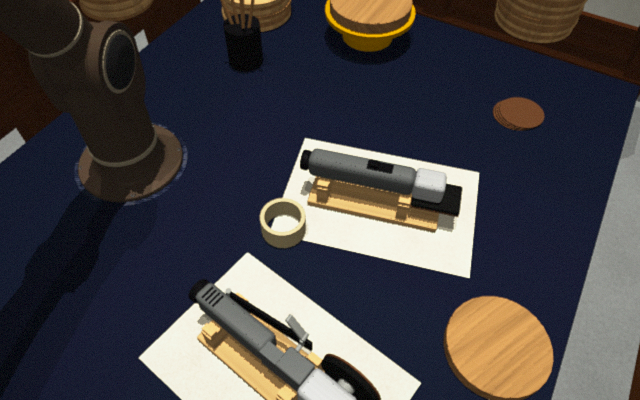

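View pics/top0.png

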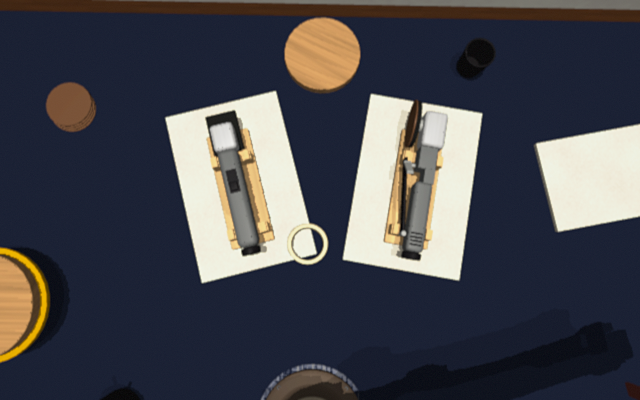

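```bash
cat > h.py <<'E'
import numpy as np,cv2
def K(f):
    F=200/np.tan(np.radians(f["vfov"])/2);return F,f["cx"],f["cy"]
def unproj(f,u,v,z):
    F,cx,cy=K(f);R=np.array(f["R"]);t=np.array(f["t"])
    d=R.T@np.array([(u-cx)/F,(v-cy)/F,1]);c=-R.T@t
    return c+d*(z-c[2])/d[2]
def proj(f,X):
    F,cx,cy=K(f);p=np.array(f["R"])@np.array(X)+np.array(f["t"])
    return np.array([cx+F*p[0]/p[2],cy+F*p[1]/p[2]])
def crop(f,u0,v0,w,h,k,name,pts=()):
    im=cv2.resize(f["color"][v0:v0+h,u0:u0+w],None,fx=k,fy=k,interpolation=cv2.INTER_CUBIC)
    for p in pts: cv2.circle(im,(int((p[0]-u0+.5)*k),int((p[1]-v0+.5)*k)),2,(0,0,255),-1)
    cv2.imwrite(name,im)
E
python3 - <<'E'
from plant import *
from h import *
f=grab_frame("top");crop(f,340,85,150,185,3,"pics/topc.png")
f=grab_frame("scene");crop(f,140,250,280,150,2.8,"pics/scenec.png")
E
```

```text
(no output)
```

View pics/topc.png

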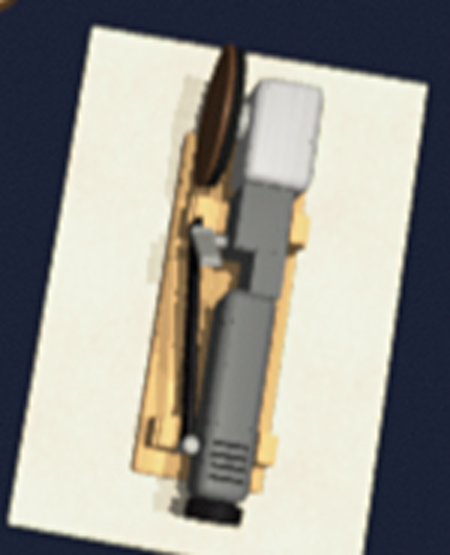

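View pics/scenec.png

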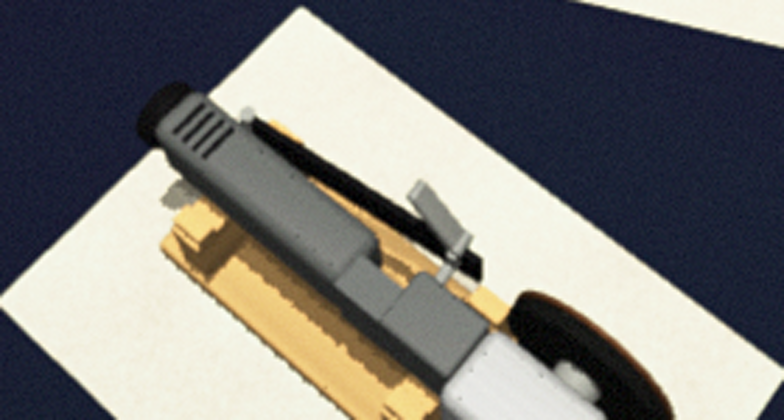

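```bash
cat > fit.py <<'E'
from plant import *
from h import *
from scipy.optimize import least_squares
T=grab_frame("top");S=grab_frame("scene")
s7,c7=np.sin(.7),np.cos(.7)
obs=[(T,'c',(212,262),(54-48*s7,37,22+48*c7)),(S,'c',(418,187),(54-48*s7,37,22+48*c7)),
(S,'c',(460,243),(54,37,22)),(T,'c',(201,226),(54,37,24)),
(T,'c',(191,444),(-95,22,18)),(S,'c',(247,115),(-95,22,18))]
def px(f,c): return np.array([340+c[0]/3,85+c[1]/3]) if f is T else np.array([140+c[0]/2.8,250+c[1]/2.8])
def W(p,l):
    c,s=np.cos(p[2]),np.sin(p[2]);l=np.array(l)/1000.
    return np.array([p[0]+c*l[0]-s*l[1],p[1]+s*l[0]+c*l[1],.085+l[2]])
r=lambda p:np.concatenate([proj(f,W(p,l))-px(f,c) for f,_,c,l in obs])
o=least_squares(r,[.45,-.15,-.15],loss='soft_l1');p=o.x;print(p,r(p).reshape(-1,2).round(1))
a=np.linspace(0,2*np.pi,40)
L=[(x,y,25) for x in range(-90,60,10) for y in (-24,24)]+[(147+53*np.cos(t),y,53*np.sin(t)) for t in a for y in (37,)]
L+=[(-95+165*k,24+18.2*k-1,15) for k in np.linspace(0,1,14)]
L+=[(54-q*s7,37+d,22+q*c7) for q in (0,12,24,36,48) for d in (-7,7)]
crop(T,340,85,150,185,3.5,"pics/topfit.png",[proj(T,W(p,l)) for l in L])
crop(S,140,250,280,150,2.8,"pics/scfit.png",[proj(S,W(p,l)) for l in L])
E
python3 fit.py
```

```text
[ 0.5055501  -0.22304486 -0.14701859] [[-2.2  0.7]
 [-0.6 -0.3]
 [ 0.6  1.1]
 [ 0.2  1.5]
 [ 0.1 -0.7]
 [ 0.4  0.4]]
```

```bash
python3 -c "
import cv2,numpy as np
a=cv2.imread('pics/topfit.png');b=cv2.imread('pics/scfit.png')
print(a.shape,b.shape)"
```

```text
(648, 525, 3) (420, 784, 3)
```

View pics/topfit.png

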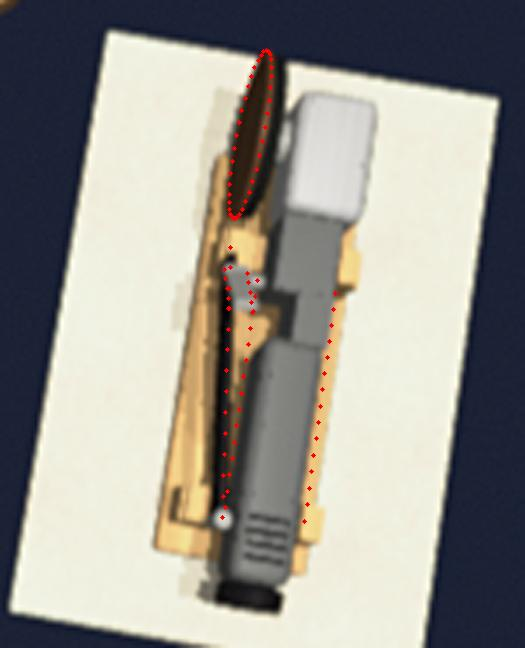

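View pics/scfit.png

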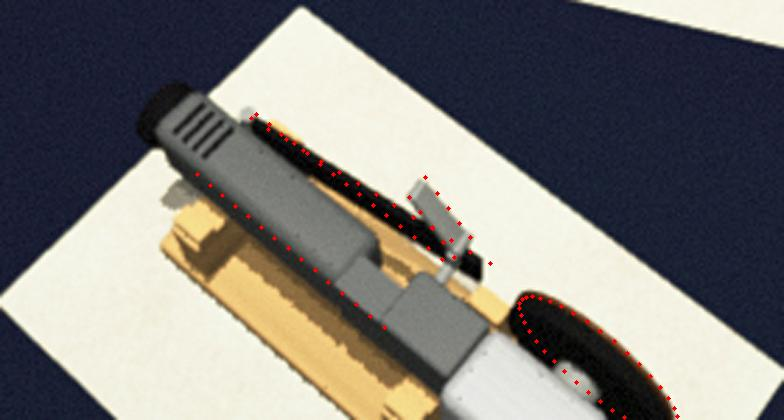

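```bash
cat > plan.py <<'E'
from plant import *
from h import *
from scipy.spatial.transform import Rotation as Ro
import sys
p=np.array([.5055,-.2230,-.147])
def delta(loc):
    """local mm target, tool z down, tool x along sander x"""
    s=get_state();R0=Ro.from_rotvec(s["ee_rot"])
    c,sn=np.cos(p[2]),np.sin(p[2]);l=np.array(loc)/1e3
    X=np.array([p[0]+c*l[0]-sn*l[1],p[1]+sn*l[0]+c*l[1],.085+l[2]])
    Rt=Ro.from_matrix(np.array([[c,sn,0],[sn,-c,0],[0,0,-1]]))
    d=R0.inv().apply(X-s["ee_pos"])*1e3
    print(s["time_s"],"world",X.round(4),"d_tool",d.round(1),"rot",(R0.inv()*Rt).as_rotvec().round(3))
    lc=np.array([[c,sn],[-sn,c]])@(s["ee_pos"][:2]-p[:2])*1e3
    print("now local",lc.round(1),(s["ee_pos"][2]-.085)*1e3, "F",s["ft_force"].round(2),"w",s["width"],"q",s["qpos"].round(2))
if __name__=="__main__": delta([float(a) for a in sys.argv[1:4]])
E
python3 plan.py -8 37 120
```

```text
0.95 world [ 0.503  -0.1852  0.205 ] d_tool [ 444.7 -325.6   17.6] rot [0.    0.    0.387]
now local [-297.  -432.3] 137.66227657232903 F [-0.09  0.61 -0.21] w 0.08767904336612352 q [ 1.26  0.41 -0.01  1.6   0.01  1.13 -0.08]
```

Call:
servo_tool(
  motion=[20, -15, 0, 0, 0, 0.03, -1, 55, -40, 0, 0, 0, 0.06, -1, 85, -62, 0, 0, 0, 0.09, -1, 115, -84, 0, 0, 0, 0.12, -1, 145, -106, 0, 0, 0, 0.16, -1, 175, -128, 0, 0, 0, 0.2, -1, 205, -150, 0, 0, 0, 0.24, -1, 235, -172, 0, 0, 0, 0.28, -1, 265, -194, 0, 0, 0, 0.32, -1, 290, -212, 0, 0, 0, 0.36, -1, 310, -227, 0, 0, 0, 0.387, -1, 310, -227, 0, 0, 0, 0.387, -1],
  grip_force=20,
)

```text
time_s: 1.95
ee_pos: [0.3995, -0.3082, 0.223]
ee_rot: [-3.132, 0.222, -0.003]
ft_force: [0.6, -0.3, -0.8]
width: 0.0112
```

```bash
python3 plan.py -8 37 120
```

```text
1.95 world [ 0.503  -0.1852  0.205 ] d_tool [  85.2 -136.3   18.3] rot [-0.002 -0.002  0.006]
now local [-92.4 -99.8] 137.95886776644016 F [ 0.65 -0.35 -0.77] w 0.011222867685377736 q [ 0.7   0.21 -0.16  1.88  0.04  1.05 -1.19]
```

Call:
servo_tool(
  motion=[14, -23, 3, 0, 0, 0, -1, 34, -55, 6, 0, 0, 0, -1, 54, -87, 10, 0, 0, 0, -1, 72, -115, 14, 0, 0, 0, -1, 85, -136, 18, 0, 0, 0, -1, 85, -136, 18, 0, 0, 0, -1, 85, -136, 18, 0, 0, 0, -1],
)

```text
time_s: 2.53
ee_pos: [0.5, -0.1902, 0.2043]
ee_rot: [-3.133, 0.227, 0.001]
ft_force: [-0.4, 0.1, -0.1]
width: 0.0004
```

```bash
python3 plan.py -8 37 42; python3 - <<'E'
from plant import *
from h import *
f=grab_frame("wrist");cv2.imwrite("pics/w1.png",f["color"])
from fit import W
p=[.5055,-.223,-.147]
s7,c7=np.sin(.7),np.cos(.7)
L=[(54-q*s7,37+d,22+q*c7) for q in (0,48) for d in (-7,7)]+[(x,-24,25) for x in range(-90,60,10)]+[(-95+165*k,24+18.2*k-1,15) for k in np.linspace(0,1,14)]
crop(f,0,0,640,400,1.25,"pics/w1o.png",[proj(f,W(p,l)) for l in L])
f=grab_frame("scene");crop(f,140,200,280,200,2.8,"pics/s1.png")
E
```

```text
2.5333 world [ 0.503  -0.1852  0.127 ] d_tool [ 2.3 -5.3 77.3] rot [-0.     0.001  0.003]
now local [-10.3  31.7] 119.27633611674861 F [-0.36  0.08 -0.06] w 0.000352892055468792 q [ 0.47  0.29 -0.24  1.82  0.08  1.04 -1.52]
[ 0.5055501  -0.22304486 -0.14701859] [[-2.2  0.7]
 [-0.6 -0.3]
 [ 0.6  1.1]
 [ 0.2  1.5]
 [ 0.1 -0.7]
 [ 0.4  0.4]]
```

View pics/w1o.png

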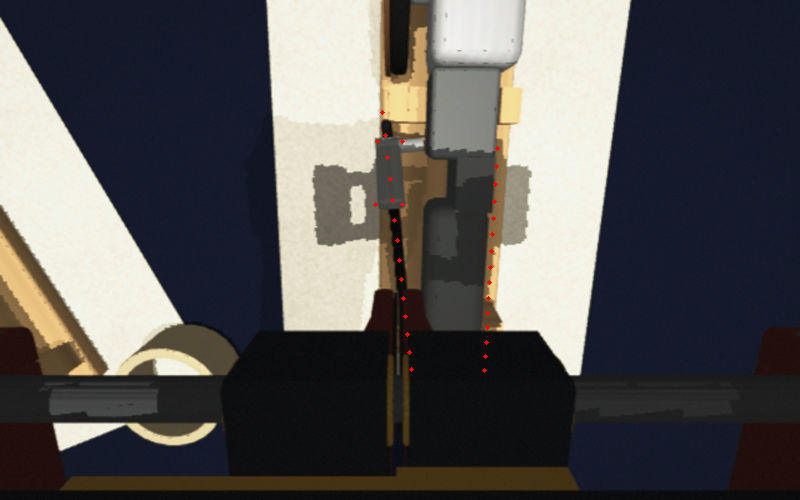

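View pics/s1.png

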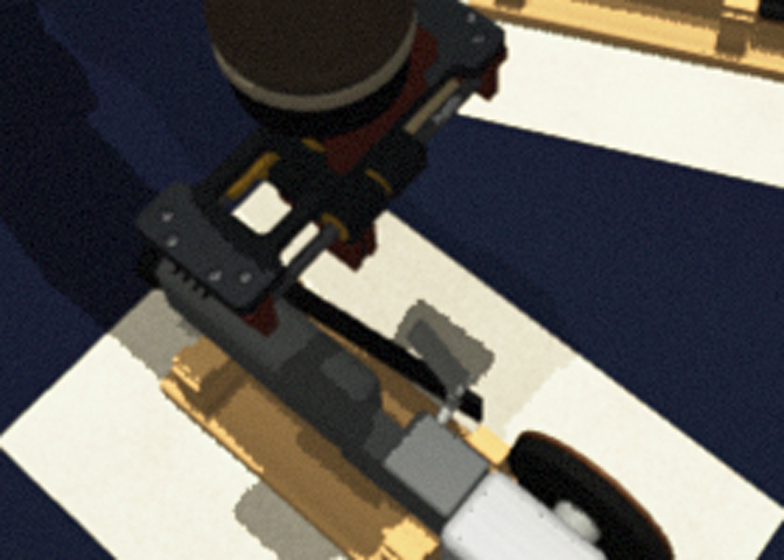

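```bash
python3 plan.py -8 37 42
```

```text
2.7333 world [ 0.503  -0.1852  0.127 ] d_tool [ 3.  -8.  77.8] rot [ 0.001 -0.    -0.003]
now local [-11.   29.1] 119.8359298400238 F [ 0.59 -0.09  0.67] w 0.0005404731297676369 q [ 0.47  0.29 -0.24  1.83  0.08  1.04 -1.52]
```

Call:
servo_tool(
  motion=[1, -3, 10, 0, 0, 0, -1, 2, -6, 25, 0, 0, 0, -1, 3, -8, 42, 0, 0, 0, -1, 3, -8, 58, 0, 0, 0, -1, 3, -8, 70, 0, 0, 0, -1, 3, -8, 78, 0, 0, 0, -1, 3, -8, 78, 0, 0, 0, -1, 3, -8, 78, 0, 0, 0, -1],
)

```text
time_s: 3.4
ee_pos: [0.5035, -0.1837, 0.1264]
ee_rot: [-3.133, 0.232, 0.001]
ft_force: [-1.3, -0.8, 0.2]
width: 0.0007
```

```bash
python3 plan.py 54 37 42;  python3 - <<'E'
from plant import *
from h import *
f=grab_frame("scene");crop(f,140,200,280,200,2.8,"pics/s2.png")
E
python3 plan.py 54 37 42
```

```text
3.4 world [ 0.5643 -0.1943  0.127 ] d_tool [61.7  1.5 -0.6] rot [-0.     0.001 -0.001]
now local [-7.7 38.6] 41.41929238341403 F [-1.26 -0.78  0.22] w 0.0007481970699159168 q [ 0.45  0.38 -0.24  1.9   0.11  0.87 -1.56]
3.45 world [ 0.5643 -0.1943  0.127 ] d_tool [61.3  1.6  0. ] rot [ 0.    -0.    -0.001]
now local [-7.2 38.6] 41.98817942413875 F [-0.46 -0.06  0.61] w 0.0002784135564019251 q [ 0.45  0.38 -0.24  1.9   0.11  0.87 -1.56]
```

View pics/s2.png

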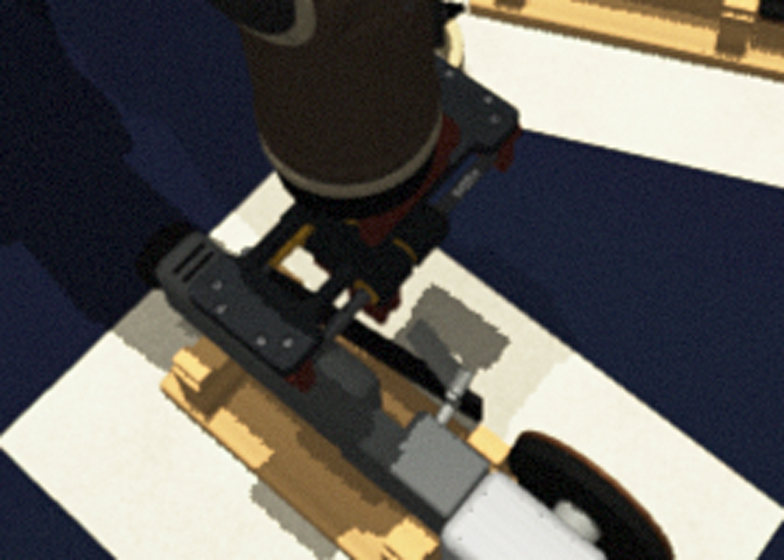

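Call:
servo_tool(
  motion=[6, 1, 0, 0, 0, 0, -1, 12, 2, 0, 0, 0, 0, -1, 18, 2, 0, 0, 0, 0, -1, 24, 2, 0, 0, 0, 0, -1, 30, 2, 0, 0, 0, 0, -1, 36, 2, 0, 0, 0, 0, -1, 42, 2, 0, 0, 0, 0, -1, 47, 2, 0, 0, 0, 0, -1, 52, 2, 0, 0, 0, 0, -1, 55, 2, 0, 0, 0, 0, -1, 58, 2, 0, 0, 0, 0, -1, 58, 2, 0, 0, 0, 0, -1],
)

```text
time_s: 4.45
ee_pos: [0.5612, -0.1939, 0.1263]
ee_rot: [-3.133, 0.231, 0.001]
ft_force: [-1.4, 1.9, -0.2]
width: 0.0006
```

```bash
python3 - <<'E'
from plant import *
from h import *
f=grab_frame("scene");crop(f,140,200,280,200,2.8,"pics/s3.png")
f=grab_frame("wrist");cv2.imwrite("pics/w3.png",f["color"])
E
python3 plan.py 56 37 42
```

```text
4.55 world [ 0.5663 -0.1946  0.127 ] d_tool [ 5.2 -0.1 -0.4] rot [-0.    -0.001 -0.   ]
now local [50.8 36.9] 41.59486651746914 F [ 0.14 -0.38  1.25] w 0.0002917094943865203 q [ 0.42  0.47 -0.23  1.76  0.13  0.92 -1.58]
```

View pics/s3.png

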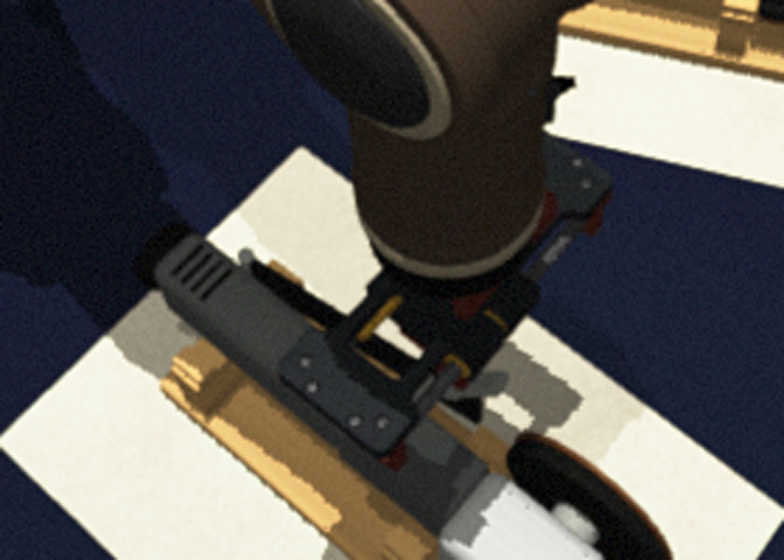

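View pics/w3.png

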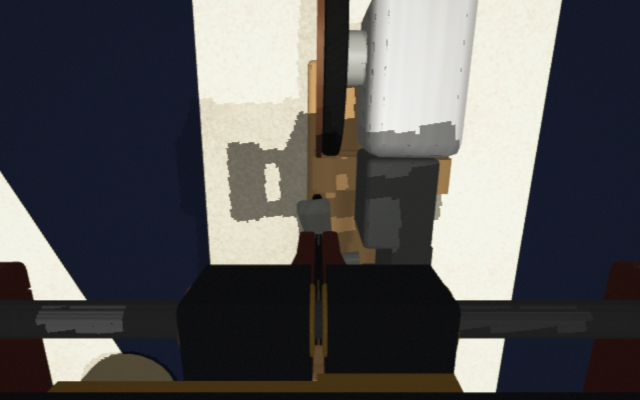

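Call:
servo_tool(
  motion=[2, 0, 0, 0, 0, 0, -1, 4, 0, 0, 0, 0, 0, -1, 6, 0, 0, 0, 0, 0, -1, 7, 0, 0, 0, 0, 0, -1, 7, 0, 0, 0, 0, 0, -1],
)

```text
time_s: 4.97
ee_pos: [0.5649, -0.1947, 0.126]
ee_rot: [-3.133, 0.232, 0.01]
ft_force: [-10.7, 2.1, 5.7]
width: 0.0002
```

```bash
python3 plan.py 56 37 42; python3 - <<'E'
from plant import *
from h import *
from fit import W
p=[.5055,-.223,-.147]
f=grab_frame("wrist")
for a in (.9,1.0,1.1,1.2,1.3,1.4): print(a,[proj(f,W(p,(54+48*np.sin(a-.7),37+d,22+48*np.cos(a-.7)))).round(0) for d in (-7,7)])
crop(f,240,100,160,160,3.6,"pics/w4.png")
E
```

```text
4.9667 world [ 0.5663 -0.1946  0.127 ] d_tool [ 1.4 -0.3 -1. ] rot [ 0.     0.006 -0.001]
now local [54.6 36.7] 41.0246486280315 F [-10.72   2.07   5.73] w 0.00024143459573981976 q [ 0.42  0.48 -0.22  1.75  0.13  0.94 -1.58]
[ 0.5055501  -0.22304486 -0.14701859] [[-2.2  0.7]
 [-0.6 -0.3]
 [ 0.6  1.1]
 [ 0.2  1.5]
 [ 0.1 -0.7]
 [ 0.4  0.4]]
0.9 [array([336., 256.]), array([302., 256.])]
1.0 [array([336., 244.]), array([302., 244.])]
1.1 [array([336., 232.]), array([302., 232.])]
1.2 [array([335., 221.]), array([302., 221.])]
1.3 [array([335., 210.]), array([302., 210.])]
1.4 [array([335., 199.]), array([302., 199.])]
```

View pics/w4.png

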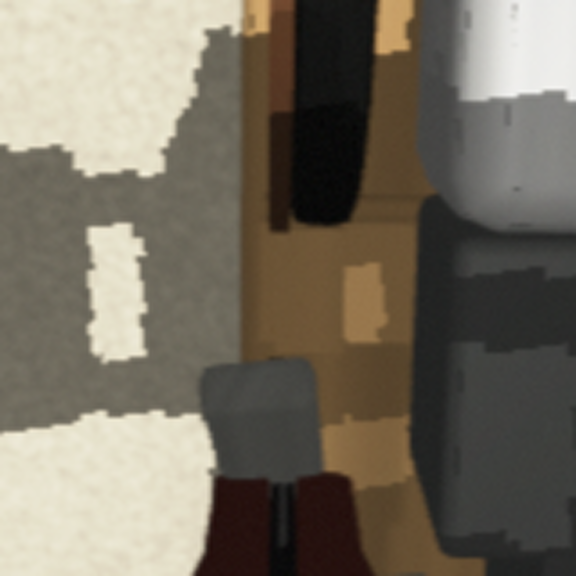

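Call:
servo_tool(
  motion=[-8, 0, 0, 0, 0, 0, -1, -16, 0, 0, 0, 0, 0, -1, -22, 4, -15, 0, 0, 0, -1, -30, 12, -35, 0, 0, 0, 1, -40, 20, -55, 0, 0, 0, 1, -50, 30, -62, 0, 0, 0, 1, -56, 35, -62, 0, 0, 0, 1, -56, 35, -62, 0, 0, 0, 1, -56, 35, -62, 0, 0, 0, 1, -56, 35, -62, 0, 0, 0, 1],
)

```text
time_s: 5.95
ee_pos: [0.5075, -0.2207, 0.1879]
ee_rot: [-3.133, 0.23, 0.001]
ft_force: [-0.3, 0.8, -0.4]
width: 0.0437
```

```bash
python3 - <<'E'
from plant import *
from h import *
f=grab_frame("wrist")
cv2.imwrite("pics/w5.png",f["color"])
E
python3 plan.py 0 3 -16
```

```text
6.0 world [ 0.5059 -0.22    0.069 ] d_tool [ -1.6  -0.2 118.8] rot [-0.001  0.001  0.001]
now local [1.7 2.7] 102.84223496302401 F [-0.96 -0.33 -0.27] w 0.047517805344261 q [ 0.51  0.34 -0.23  1.8   0.09  1.01 -1.48]
```

View pics/w5.png

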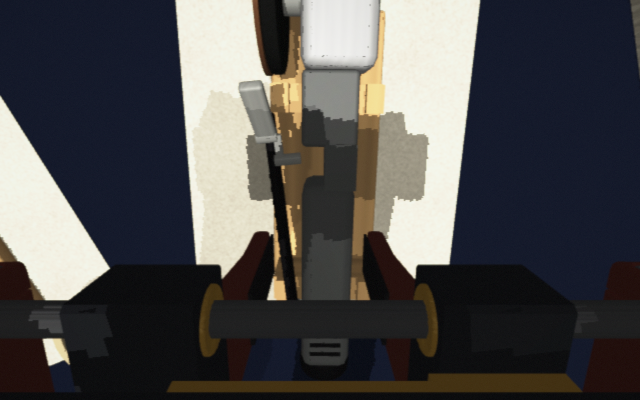

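Call:
servo_tool(
  motion=[-1, 0, 5, 0, 0, 0, 1, -2, 0, 15, 0, 0, 0, 1, -2, 0, 25, 0, 0, 0, 1, -2, 0, 35, 0, 0, 0, 1, -2, 0, 40, 0, 0, 0, 1, -2, 0, 40, 0, 0, 0, 1, -2, 0, 40, 0, 0, 0, 1, -2, 0, 40, 0, 0, 0, 1, -2, 0, 40, 0, 0, 0, 1, -2, 0, 40, 0, 0, 0, 1],
)

```text
time_s: 6.83
ee_pos: [0.5056, -0.2212, 0.1491]
ee_rot: [3.133, -0.231, 0.001]
ft_force: [0.3, 0.4, 0.2]
width: 0.0882
```

```bash
python3 - <<'E'
from plant import *
from h import *
f=grab_frame("wrist")
cv2.imwrite("pics/w6.png",f["color"])
f=grab_frame("scene");crop(f,140,200,280,200,2.8,"pics/s6.png")
E
python3 plan.py 0 3 -16
```

```text
6.9333 world [ 0.5059 -0.22    0.069 ] d_tool [ 0.2 -1.2 80. ] rot [ 0.    -0.001 -0.   ]
now local [-0.3  1.8] 64.03874498669222 F [-0.11  0.23 -0.46] w 0.08783738458809308 q [ 0.5   0.38 -0.23  1.85  0.1   0.93 -1.49]
```

View pics/w6.png

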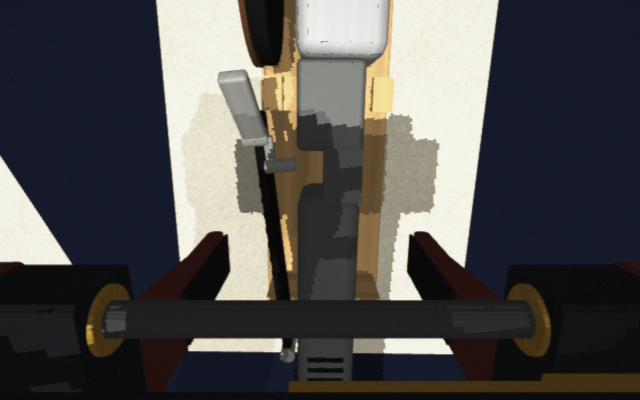

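View pics/s6.png

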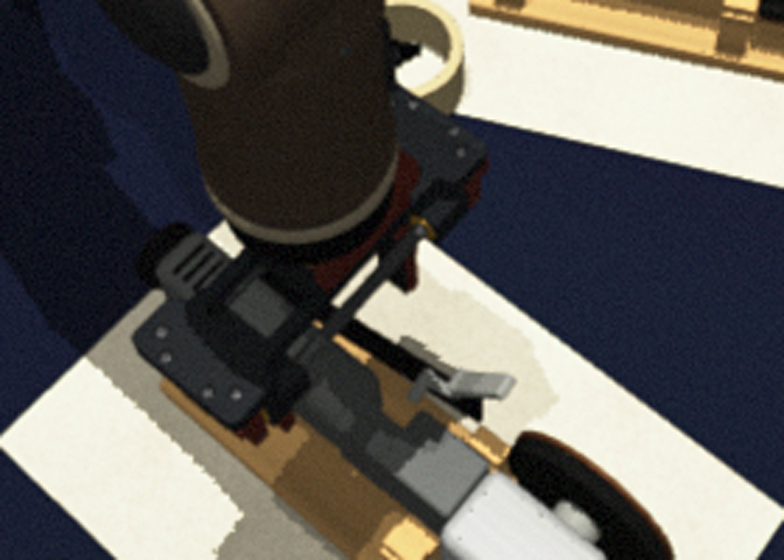

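Call:
servo_tool(
  motion=[0, 0, 8, 0, 0, 0, 1, 0, 0, 20, 0, 0, 0, 1, 0, 0, 32, 0, 0, 0, 1, 0, 0, 44, 0, 0, 0, 1, 0, 0, 56, 0, 0, 0, 1, 0, 0, 66, 0, 0, 0, 1, 0, 0, 74, 0, 0, 0, 1, 0, 0, 80, 0, 0, 0, 1, 0, 0, 80, 0, 0, 0, 1, 0, 0, 80, 0, 0, 0, 1],
)

```text
time_s: 7.77
ee_pos: [0.5053, -0.221, 0.0685]
ee_rot: [-3.133, 0.231, 0.0]
ft_force: [-0.2, 0.3, 1.1]
width: 0.0878
```

```bash
python3 - <<'E'
from plant import *
from h import *
f=grab_frame("wrist")
cv2.imwrite("pics/w7.png",f["color"])
E
python3 plan.py 0 3 -16
```

```text
7.8167 world [ 0.5059 -0.22    0.069 ] d_tool [ 0.2 -1.2 -0.1] rot [ 0. -0. -0.]
now local [-0.2  1.8] -16.069738042110703 F [0.46 0.05 0.7 ] w 0.0877788033345865 q [ 0.49  0.48 -0.21  1.91  0.14  0.76 -1.52]
```

View pics/w7.png

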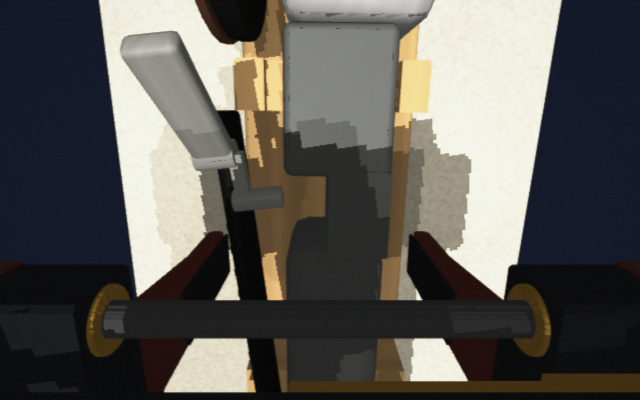

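Call:
servo_tool(
  motion=[0, 0, 0, 0, 0, 0, -1, 0, 0, 0, 0, 0, 0, -1, 0, 0, 0, 0, 0, 0, -1, 0, 0, 0, 0, 0, 0, -1, 0, 0, 0, 0, 0, 0, -1, 0, 0, 0, 0, 0, 0, -1, 0, 0, 0, 0, 0, 0, -1, 0, 0, 0, 0, 0, 0, -1, 0, 0, 0, 0, 0, 0, -1, 0, 0, 0, 0, 0, 0, -1],
  grip_force=20,
)

```text
time_s: 8.65
ee_pos: [0.5057, -0.2214, 0.0689]
ee_rot: [3.133, -0.232, 0.001]
ft_force: [0.9, -0.8, 3.5]
width: 0.0476
```

```bash
python3 - <<'E'
from plant import *
from h import *
f=grab_frame("wrist")
cv2.imwrite("pics/w8.png",f["color"])
E
python3 plan.py 0 3 -16
```

```text
8.7 world [ 0.5059 -0.22    0.069 ] d_tool [ 0.1 -1.3 -0.1] rot [ 0.    -0.001 -0.001]
now local [-0.1  1.7] -16.069698548659026 F [ 1.17 -1.85  3.43] w 0.04745421664684982 q [ 0.49  0.48 -0.21  1.91  0.14  0.76 -1.52]
```

View pics/w8.png

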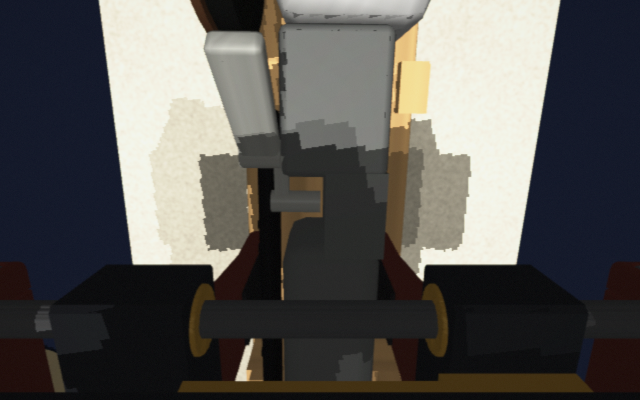

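Width is 47.5 mm, so the paddle is home, and the lever is still forward. I'll hold a bit more, then release.

Call:
servo_tool(
  motion=[0, 0, 0, 0, 0, 0, -1, 0, 0, 0, 0, 0, 0, -1, 0, 0, 0, 0, 0, 0, -1, 0, 0, 0, 0, 0, 0, -1, 0, 0, 0, 0, 0, 0, -1, 0, 0, 0, 0, 0, 0, -1, 0, 0, 0, 0, 0, 0, -1, 0, 0, 0, 0, 0, 0, -1],
)

```text
time_s: 9.37
ee_pos: [0.5057, -0.2212, 0.0689]
ee_rot: [3.133, -0.231, 0.001]
ft_force: [1.0, -0.1, 5.2]
width: 0.0477
```

Call:
servo_tool(
  motion=[0, 0, 0, 0, 0, 0, 1, 0, 0, 0, 0, 0, 0, 1, 0, 0, 0, 0, 0, 0, 1, 0, 0, 0, 0, 0, 0, 1, 0, 0, 0, 0, 0, 0, 1, 0, 0, 0, 0, 0, 0, 1, 0, 0, 0, 0, 0, 0, 1, 0, 0, 0, 0, 0, 0, 1, 0, 0, 0, 0, 0, 0, 1, 0, 0, 0, 0, 0, 0, 1],
)

```text
time_s: 10.2
ee_pos: [0.5053, -0.2211, 0.0686]
ee_rot: [3.133, -0.231, -0.0]
ft_force: [-0.6, -0.9, 0.5]
width: 0.0877
```

```bash
python3 - <<'E'
from plant import *
from h import *
f=grab_frame("wrist")
cv2.imwrite("pics/w9.png",f["color"])
E
python3 plan.py 0 3 -16
```

```text
10.25 world [ 0.5059 -0.22    0.069 ] d_tool [ 0.5 -1.2 -0.4] rot [ 0.  0. -0.]
now local [-0.5  1.8] -16.360839282611643 F [ 0.   -0.32 -0.25] w 0.08771153366021928 q [ 0.49  0.48 -0.21  1.91  0.14  0.76 -1.52]
```

View pics/w9.png

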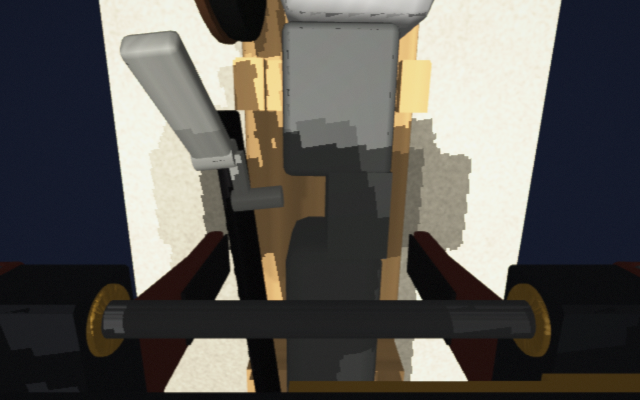

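The paddle is back out and the lever is forward, the same view as before the squeeze. Next I retract straight up.

Call:
servo_tool(
  motion=[0, 0, -8, 0, 0, 0, 1, 0, 0, -22, 0, 0, 0, 1, 0, 0, -40, 0, 0, 0, 1, 0, 0, -60, 0, 0, 0, 1, 0, 0, -80, 0, 0, 0, 1, 0, 0, -100, 0, 0, 0, 1, 0, 0, -120, 0, 0, 0, 1, 0, 0, -130, 0, 0, 0, 1, 0, 0, -130, 0, 0, 0, 1, 0, 0, -130, 0, 0, 0, 1, 0, 0, -130, 0, 0, 0, 1],
)

```text
time_s: 11.17
ee_pos: [0.5047, -0.2209, 0.1976]
ee_rot: [-3.133, 0.231, 0.002]
ft_force: [-0.1, 0.5, 0.2]
width: 0.0881
```

```bash
python3 - <<'E'
from plant import *
from h import *
f=grab_frame("wrist");cv2.imwrite("pics/w10.png",f["color"])
f=grab_frame("scene");cv2.imwrite("pics/s10.png",f["color"])
E
python3 plan.py 0 3 -16
```

```text
11.2667 world [ 0.5059 -0.22    0.069 ] d_tool [  1.5  -0.9 128.3] rot [-0.001  0.002 -0.   ]
now local [-1.2  2. ] 112.32987002627367 F [ 0.08 -0.12 -0.36] w 0.08784210019832575 q [ 0.51  0.32 -0.23  1.8   0.08  1.03 -1.47]
```

View pics/w10.png

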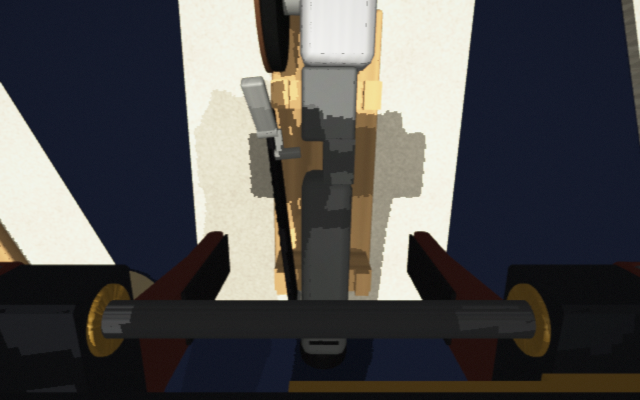

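View pics/s10.png

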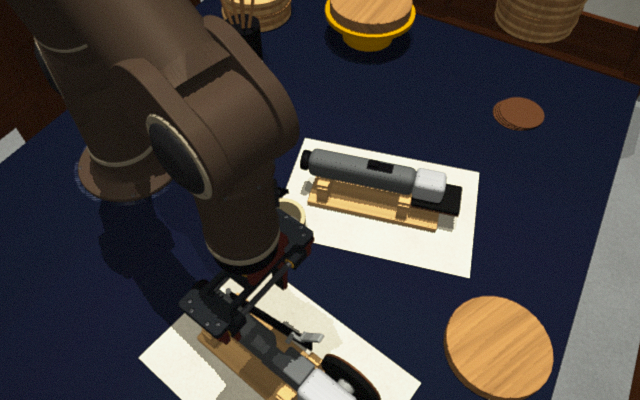

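In the wrist picture the lever leans forward (255,100) and the paddle stands out (280,220). In the scene picture the other sander at (380,175) looks untouched. The arm is clear, so I'm handing in.

```bash
python3 -c "
from plant import *
print(job_done())"
```

```text
the job is handed in; nothing more can be done
None
```

The test squeeze is done and the job was handed in at about 11.3 s of the 40 s allowed; the hand-in gives no verdict.

- **Lever:** I pushed the lock-off lever forward to its stop with the closed fingers. The lever tip matched 1.4 rad in the wrist picture, with about 11 N on the wrist sensor at the stop. The paddle was still out at that point.
- **Squeeze:** I closed the gripper across the body and paddle at 20 N and held for at least 0.7 s. The opening read 47.5 mm, which matches the 48 mm given for paddle home.
- **Release:** I let go and went straight up.

**Last checks:** In the last wrist picture the lever is forward and the paddle is out. The wrist force is near zero and the gripper is clear at 0.198 m. The other sander looks unchanged in the scene picture, and I never went near it. No check failed. The only disagreement was 2–4 mm between the top camera and the other two when locating the tool, which did not matter.

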